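# Load the parts tray and raise its telescoping post

### The arm

A 7-joint arm with a two-finger parallel gripper is mounted at the origin on the work surface. World frame = base frame: x ahead of the robot, y to its left, z up, the work surface at z = 0. Lengths are in m, angles in rad, forces in N, time in s.
With the tool pointing down it reaches from about 0.425 to 0.875 m from the base axis. Payload 8.4 kg.
Tool frame: the origin (TCP) lies on the centre line of the jaws, within the pads' length; the fingertips stand 8 mm ahead of it and the grasp point (between the pads) lies 11 mm behind it; z points along the fingers, y is the line along which they close (so a half turn about z gives the same grasp; the last joint's range is limited). The gripper opens to 87 mm and grips with 3 to 60 N. Pads are 19 mm wide; open, the fingers measure 117 mm over their backs; the gripper's body (75 mm by 190 mm) begins 51 mm behind the grasp point.
Start: joints at [-1.231, 0.333, 0.04, 1.465, -0.013, 1.343, -0.059], TCP at [0.276, 0.588, 0.231] pointing down, gripper open.
Joint ranges: [-2.58, 2.58], [-0.38, 2.09], [-1.3, 1.39], [0.25, 2.4], [-1.5, 4.64], [0.08, 2.09], [-2.65, 2.65]. Speed limits (rad/s): [2.22, 2.22, 2.79, 2.79, 3.14, 3.14, 3.14].

### API

Orientations are given as a unit quaternion [x, y, z, w].
In Python, from rig import read_state, camera, job_done, outline_of, spot_point gives the robot as it stands.
- The arm moves only by the tool send_rows, never from a script. Its argument "increments" is a list of rows, each an object of numbers: "dx", "dy", "dz": the shift along the tool's x, y, z in units of 40 mm (1.0 is 40 mm); "yaw": the turn about the tool's z in units of 6 degrees (1.0 is 6 degrees). In form: [{"dx": .., "dy": .., "dz": .., "yaw": ..}, ...]. A call has 1 to 10 rows; each row is the pose to reach, as a shift and turn from the pose commanded when the call began, along the tool's axes at that moment; what a row does not reach only later rows make up. A row lasts 1/10 s, in which the tool goes at most 50 mm and 8.59 degrees, less where a joint would pass 70% of its speed; a pose out of reach is approached as far as the arm can. A call with a gripper value outside its range is refused whole. "gripper" is the opening, from -1 (shut) to 1 (fully open), set as the call begins (left out, the last holds). The fingers move at their own pace and stop on an object; "force" is the grip in N (left out, the last holds). Time passes only in rows, so rows that repeat a pose let the fingers close. It gives the time, the measured TCP pose, the force, the opening and the grip force at its end, in the units of the state.
- read_state(): the state, without advancing time (a new reading comes with each control period).
- camera(name): name is "scene" or "side" or "wrist"; returns a dict with "color" (480x640x3 uint8, red, green, blue), "depth" (480x640 float32, m along the optical axis (not along the pixel's ray), 0 where there is no reading), "fx", "fy", "cx", "cy" (pixels), "cam_to_world" (4x4, takes a point from camera to world coordinates). Camera axes: x right, y up, looking along -z (the intrinsics and any distortion apply to the point x, -y, -z); pixel columns grow to the right and rows downward; lengths in m; the calibration is good to about 2 mm. A picture is of the moment at which its call begins.
- job_done(): hands the job in; it is judged then, once.
Trained networks look in a picture, given as the dict that the camera call returned (one of the last four; its "shot" number tells which), for a name from the list of things; names that differ only in an ending like _2 or _b are one class to them, and where a whole thing is asked for, a point or a joint stands for the part that bears it (a point fixed in the world has none). Each returns a list of dicts, best first, with "conf" (0 to 1); they miss things now and then, are a little off and sometimes report something else, mostly with a low value. They report only what shows in the picture. A call takes as long as a camera call.
- outline_of(picture, label): "mask" (480x640 bool, what is visible of it).
- spot_point(picture, label): "point" ([x, y, z] in m, in world coordinates, good to about 4 mm: a listed point, or the origin of a listed thing).
The state is a dict: "t": time; "joint_pos": joint angles; "qvel": joint speeds; "tau": joint torques, N m; "tool_pos": TCP position; "tool_rot": TCP orientation; "contact_force": force on the tool from outside, world axes, zero at the start; "wrist_torque": the same for the moment, N m; "width": finger opening in m; "grasp_force": force on a finger pad.
Only numpy, scipy, OpenCV 4.12 (cv2) and the standard library are available. Lean on these libraries where they do the work, as an engineer would, in place of code of your own. Each camera call takes 0.05 s, during which the arm holds its last target. There are 200 camera calls.

### The job

Pour all six bushings from the blue cup into the parts tray on the telescoping post while the post is down, and stand the empty cup upright on the bench. Then grip the post's black handle so that the steel button in its side is squeezed in, pull it straight up past the first stop to the second stop, as far as it goes, and finish still holding it there with the button in and all bushings in the tray: it sinks back if let go. Leave the wheel, the baseplate and the hex key set where they are.

Things in the scene. Friction and masses are not known exactly. Their poses are not given: they have to be found in the camera images.
- clamp: Cast iron bench clamp fixed to the bench (base 150 x 100 mm, jaws 74 mm high), gripping a telescoping post upright. Origin: on the bench, on the post's axis; z up, x towards its screw and cross bar (bar 112 mm from the post, 42 mm up), y towards the tray. Place and yaw (-30 to 30 degrees) differ every time. Handle and tray share its axes.
- handle: Black grip block on the post's top, 30 (x) x 32 (y) x 44 mm high (21 mm above to 23 below the origin); origin 145 mm above the bench when down. The button is in its +x face at origin height, the -x face is plain: a pinch from above along x at origin height squeezes the button flush and grips the block. It only slides up, 120 mm in all; with the button in, 5 to 12 N lifts it and the tray.
- button (a joint): Press of the round 16 mm steel button into the handle along -x: 0 out (6 mm proud of the +x face), 0.006 flush. Its spring takes 2 to 6.5 N. With the post down, a latch locks it unless this is above about 0.0045. Once up, the post is not locked: let go, it sinks by its weight until the latch rests on its keeper, about 13 mm up.
- button_face (a point): Centre of the button's outer face, 21 mm from the handle's origin along x when out.
- upper_tube (a joint): Draw of the upper tube, which carries handle and tray, out of the lower tube: 0 down, 0.060 at the first stop. It comes out first.
- lower_tube (a joint): Draw of the lower tube out of the outer tube: 0 down, 0.060 at the second stop. It follows when the upper tube is fully out, about 4.5 N heavier; full height is both at 0.060 (handle raised 120 mm).
- tray: Open aluminium parts tray on an arm from the upper tube: 120 (x) x 110 (y) x 40 mm high outside, walls and floor 4 mm. Origin: centre of its underside, 130 mm from the handle's axis along +y, 78 mm above the bench when down (rim at 118 mm).
- tray_in (a point): Centre of the tray's inner floor; axes as the tray's.
- cup: Blue plastic cup, open on top, straight round wall: outer diameter 60 mm, height 75 mm, wall 3 mm, floor 4 mm, about 70 g. Origin: centre of its underside; z towards the mouth. It stands on the bench.
- cup_rim (a point): Centre of the cup's mouth, 75 mm above its origin.
- bushing0: One of the six cream hard plastic bushings, a slick barrel 18 mm in diameter and 14 mm high, 12 g; origin at its centre. They start in the cup and slide out at a tilt of about 110 to 120 degrees.
- bushing1: One of the six cream hard plastic bushings, a slick barrel 18 mm in diameter and 14 mm high, 12 g; origin at its centre. They start in the cup and slide out at a tilt of about 110 to 120 degrees.
- bushing2: One of the six cream hard plastic bushings, a slick barrel 18 mm in diameter and 14 mm high, 12 g; origin at its centre. They start in the cup and slide out at a tilt of about 110 to 120 degrees.
- bushing3: One of the six cream hard plastic bushings, a slick barrel 18 mm in diameter and 14 mm high, 12 g; origin at its centre. They start in the cup and slide out at a tilt of about 110 to 120 degrees.
- bushing4: One of the six cream hard plastic bushings, a slick barrel 18 mm in diameter and 14 mm high, 12 g; origin at its centre. They start in the cup and slide out at a tilt of about 110 to 120 degrees.
- bushing5: One of the six cream hard plastic bushings, a slick barrel 18 mm in diameter and 14 mm high, 12 g; origin at its centre. They start in the cup and slide out at a tilt of about 110 to 120 degrees.
- wheel: Bystander: cream longboard wheel lying flat, 70 mm in diameter, 52 mm high. Origin: centre of its underside.
- baseplate: Bystander: bronze-finish truck baseplate, 85 x 55 mm, kingpin up to 52 mm. Origin: centre of its underside.
- hex_keys: Bystander: steel hex keys in a red holder, 35 x 85 mm, keys up to 95 mm high. Origin: centre of its underside.

How it is judged:
On the way, in this order (a step that is already met when the one before it is completed fails the run):
1. the cup is tipped over the tray while the post is down (angle between cup's own z axis and vertical above 1 rad and horizontal distance between cup_rim and tray_in below 0.14 m and value of joint each of upper_tube, lower_tube below 0.01 m), for 0.05 s.
2. all six bushings are in the tray, the post still down (x of bushing0 in the frame of tray_in between -0.06 and 0.06 m and y of bushing0 in the frame of tray_in between -0.055 and 0.055 m and z of bushing0 in the frame of tray_in between -0.005 and 0.05 m and x of bushing1 in the frame of tray_in between -0.06 and 0.06 m and y of bushing1 in the frame of tray_in between -0.055 and 0.055 m and z of bushing1 in the frame of tray_in between -0.005 and 0.05 m and x of bushing2 in the frame of tray_in between -0.06 and 0.06 m and y of bushing2 in the frame of tray_in between -0.055 and 0.055 m and z of bushing2 in the frame of tray_in between -0.005 and 0.05 m and x of bushing3 in the frame of tray_in between -0.06 and 0.06 m and y of bushing3 in the frame of tray_in between -0.055 and 0.055 m and z of bushing3 in the frame of tray_in between -0.005 and 0.05 m and x of bushing4 in the frame of tray_in between -0.06 and 0.06 m and y of bushing4 in the frame of tray_in between -0.055 and 0.055 m and z of bushing4 in the frame of tray_in between -0.005 and 0.05 m and x of bushing5 in the frame of tray_in between -0.06 and 0.06 m and y of bushing5 in the frame of tray_in between -0.055 and 0.055 m and z of bushing5 in the frame of tray_in between -0.005 and 0.05 m and value of joint each of upper_tube, lower_tube below 0.01 m), for 0.2 s.
3. the empty cup stands upright on the bench, released (angle between cup's own z axis and vertical below 0.15 rad and height (world z) of cup between -0.006 and 0.006 m and linear speed of cup below 0.03 m/s and contact force between the fingers and cup below 0.2 N and value of joint each of upper_tube, lower_tube below 0.01 m), for 0.2 s.
4. the handle is gripped with its button squeezed in, the post still down (value of joint button above 0.004 m and contact force between the fingers and handle above 2 N and value of joint each of upper_tube, lower_tube below 0.01 m), for 0.05 s.
At the end, for the whole second after the job is handed in: Both tubes drawn out to within 4 mm of their stops and still; fingers gripping the handle (over 2 N), button at least 4 mm in; gripper and cup not touching the tray; all six bushings in the tray; cup upright (0.15 rad) on the bench, released, at rest (x of bushing0 in the frame of tray_in between -0.06 and 0.06 m and y of bushing0 in the frame of tray_in between -0.055 and 0.055 m and z of bushing0 in the frame of tray_in between -0.005 and 0.05 m and x of bushing1 in the frame of tray_in between -0.06 and 0.06 m and y of bushing1 in the frame of tray_in between -0.055 and 0.055 m and z of bushing1 in the frame of tray_in between -0.005 and 0.05 m and x of bushing2 in the frame of tray_in between -0.06 and 0.06 m and y of bushing2 in the frame of tray_in between -0.055 and 0.055 m and z of bushing2 in the frame of tray_in between -0.005 and 0.05 m and x of bushing3 in the frame of tray_in between -0.06 and 0.06 m and y of bushing3 in the frame of tray_in between -0.055 and 0.055 m and z of bushing3 in the frame of tray_in between -0.005 and 0.05 m and x of bushing4 in the frame of tray_in between -0.06 and 0.06 m and y of bushing4 in the frame of tray_in between -0.055 and 0.055 m and z of bushing4 in the frame of tray_in between -0.005 and 0.05 m and x of bushing5 in the frame of tray_in between -0.06 and 0.06 m and y of bushing5 in the frame of tray_in between -0.055 and 0.055 m and z of bushing5 in the frame of tray_in between -0.005 and 0.05 m and angle between cup's own z axis and vertical below 0.15 rad and height (world z) of cup between -0.006 and 0.006 m and linear speed of cup below 0.03 m/s and contact force between the fingers and cup below 0.2 N and value of joint each of upper_tube, lower_tube above 0.056 m and value of joint button above 0.004 m and contact force between the fingers and handle above 2 N and contact force between each of the arm, the fingers and tray below 0.5 N and contact force between cup and tray below 0.2 N and velocity of joint each of upper_tube, lower_tube below 0.02 m/s); the arm keeps its last pose, push and grip.
It fails at once if the cream wheel is shifted by more than 30 mm (distance of wheel from where it was at the start of the episode above 0.03 m).
It fails at once if the truck baseplate is shifted by more than 30 mm (distance of baseplate from where it was at the start of the episode above 0.03 m).
It fails at once if the hex key holder is shifted by more than 30 mm (distance of hex_keys from where it was at the start of the episode above 0.03 m).
It also fails if it takes over 59 s, if anything falls off the work surface, if the arm or the gripper's body presses on something with over 40 N, if the wrist force passes 120 N, or if a joint passes its speed limit or range.

## Working session

There is one attempt and no reset: what is moved stays moved. The work goes in short steps, Python scripts to look and compute and a tool call to move; the robot and the scene stay as the last step left them, time stands still between calls to the robot, and variables do not carry over. Pictures are saved under pics/ and viewed, at most 10 in all, crops included, and the job is handed in when it is done.

Besides the shell and the picture viewer there is one more tool, called after "Call:" as name([rows], argument=value, ...), one row to a line, values as JSON. send_rows: Moves the arm, as the interface text tells. Its arguments: {"type":"object","properties":{"increments":{"type":"array"},"gripper":{"type":"number"},"force":{"type":"number"}},"required":["increments"]}

```bash
ls; mkdir -p pics; python3 - <<'E'
from rig import *
import cv2,numpy as np
s=read_state();print({k:np.round(v,3).tolist() for k,v in s.items()})
ims=[]
for n in ["scene","side"]:
    c=camera(n);ims.append(c["color"])
    print(n,np.round(c["cam_to_world"],3).tolist(),c["fx"],c["cx"],c["cy"])
    for l in ["clamp","handle","button_face","tray","tray_in","cup","cup_rim","wheel","baseplate","hex_keys"]:
        r=spot_point(c,l)
        print(l,[(np.round(q["point"],3).tolist(),round(float(q["conf"]),2)) for q in r[:2]])
    cv2.imwrite(f"pics/{n}0.png",c["color"][:,:,::-1])
E
```

```text
pics
{'t': 0.0, 'joint_pos': [-1.231, 0.334, 0.04, 1.466, -0.013, 1.343, -0.058], 'qvel': [-0.002, 0.002, -0.0, 0.001, 0.002, -0.001, 0.001], 'tau': [0.0, -65.634, 1.336, -40.381, -0.06, 0.044, 0.0], 'tool_pos': [0.276, 0.588, 0.23], 'tool_rot': [0.218, 0.976, -0.001, -0.0], 'contact_force': [0.026, -0.371, -0.818], 'wrist_torque': [-0.04, -0.029, 0.043], 'grasp_force': 0.0, 'width': 0.087}
scene [[0.828, -0.485, 0.283, 0.87], [0.561, 0.715, -0.417, -0.455], [-0.0, 0.504, 0.864, 0.942], [0.0, 0.0, 0.0, 1.0]] 441.42210721078015 309.04024657154116 244.29675853685353
clamp [([0.515, -0.12, -0.002], 0.84)]
handle [([0.518, -0.125, 0.141], 0.65)]
button_face [([0.537, -0.116, 0.149], 0.44)]
tray [([0.477, 0.006, 0.078], 0.95)]
tray_in [([0.487, 0.002, 0.081], 0.91)]
cup [([0.474, 0.268, 0.004], 0.86)]
cup_rim [([0.471, 0.263, 0.08], 0.65), ([0.485, -0.0, 0.08], 0.59)]
wheel [([0.69, 0.334, 0.002], 0.83)]
baseplate [([0.723, 0.133, -0.001], 0.63)]
hex_keys [([0.565, -0.451, -0.0], 0.81), ([0.719, 0.132, -0.003], 0.35)]
side [[-0.933, 0.276, -0.231, 0.287], [-0.36, -0.688, 0.631, 0.825], [0.015, 0.671, 0.741, 1.133], [0.0, 0.0, 0.0, 1.0]] 565.0258843504129 321.2906617761586 242.42645388433894
clamp [([0.513, -0.124, 0.001], 0.8)]
handle [([0.515, -0.12, 0.147], 0.81), ([0.477, 0.266, 0.08], 0.27)]
button_face [([0.536, -0.111, 0.146], 0.47)]
tray []
tray_in [([0.482, 0.006, 0.08], 0.76)]
cup [([0.473, 0.266, -0.001], 0.77)]
cup_rim [([0.474, 0.265, 0.08], 0.91), ([0.484, 0.267, 0.029], 0.5)]
wheel [([0.692, 0.338, -0.001], 0.71)]
baseplate [([0.72, 0.136, 0.0], 0.93)]
hex_keys [([0.567, -0.447, 0.002], 0.76), ([0.511, -0.122, 0.0], 0.47)]
```

View pics/scene0.png

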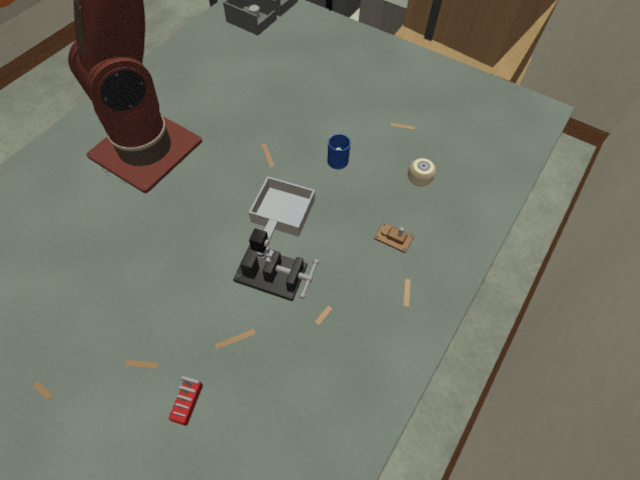

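View pics/side0.png

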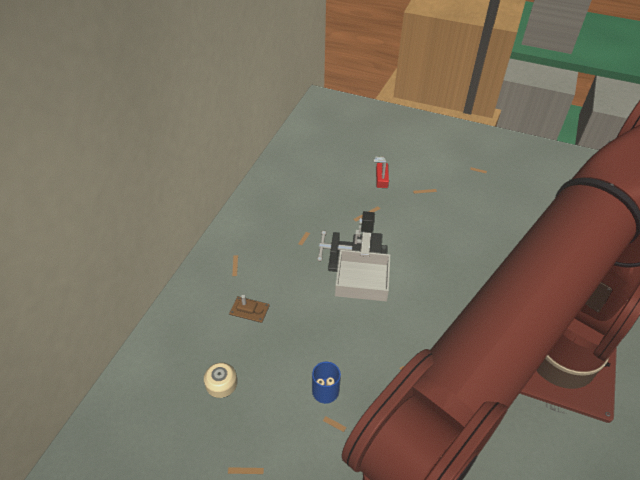

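The scene picture shows the cup at (339,151), the tray at (282,207) and the handle at (259,240). The network points agree with these. The tool can't tilt, so I'll pinch the cup, pivot it between the pads over the tray's +y rim, and flush it back upright against the tray's outer wall. Next I'll refine yaw and positions from depth.

```bash
cat > h.py <<'E'
from rig import *
import cv2,numpy as np
def cloud(c,m):
    v,u=np.nonzero(m&(c["depth"]>0)); d=c["depth"][v,u]
    p=np.c_[(u-c["cx"])/c["fx"]*d,-(v-c["cy"])/c["fy"]*d,-d,np.ones(len(d))]
    return (c["cam_to_world"]@p.T).T[:,:3]
def circ(p):
    A=np.c_[2*p[:,:2],np.ones(len(p))];s=np.linalg.lstsq(A,(p[:,:2]**2).sum(1),rcond=None)[0]
    return s[:2],np.sqrt(s[2]+s[0]**2+s[1]**2)
def st():
    s=read_state();print({k:np.round(s[k],4).tolist() for k in ["t","tool_pos","tool_rot","contact_force","width","grasp_force"]})
E
python3 - <<'E'
from h import *
for n in ["scene","side"]:
    c=camera(n)
    for l,(a,b) in dict(tray=(.110,.130),handle=(.155,.18),cup=(.068,.085)).items():
        r=outline_of(c,l)
        if not r: print(n,l,None);continue
        p=cloud(c,r[0]["mask"]);top=p[(p[:,2]>a)&(p[:,2]<b)]
        print(n,l,r[0]["conf"],len(p),len(top),"z pct",np.round(np.percentile(p[:,2],[2,50,98]),3))
        if len(top)<8: continue
        q=cv2.minAreaRect((top[:,:2]*1000).astype(np.float32));print("  rect",np.round(q[0],1),np.round(q[1],1),round(q[2],1), "zmed",np.median(top[:,2]).round(4))
        if l=="cup": print("  circ",circ(top))
E
```

```text
scene tray 0.59 2566 522 z pct [0.079 0.084 0.119]
  rect [485.8  -0. ] [121.5 120.3] 14.6 zmed 0.1165
scene handle 0.61 376 223 z pct [0.122 0.162 0.168]
  rect [ 517.3 -122.2] [30.9 32.3] 12.5 zmed 0.1649
scene cup 0.6 696 120 z pct [0.003 0.047 0.075]
  rect [477.6 266.3] [55.5 61.8] 32.7 zmed 0.0723
  circ (array([0.4777103, 0.2655684]), np.float64(0.02819476005959112))
side tray 0.84 2409 477 z pct [0.078 0.086 0.12 ]
  rect [482.6   4. ] [119.9 118.8] 14.2 zmed 0.1168
side handle 0.64 226 118 z pct [0.123 0.157 0.169]
  rect [ 515.1 -116.7] [26.6 33.2] 16.8 zmed 0.1651
side cup 0.96 1039 193 z pct [-0.001  0.042  0.077]
  rect [474.8 267. ] [58.9 60.1] 6.5 zmed 0.0737
  circ (array([0.47467058, 0.26693113]), np.float64(0.028333039246503423))
```

Call:
send_rows([
  {"dx": -0.79, "dy": -0.52, "dz": 0.27, "yaw": 0.84},
  {"dx": -1.59, "dy": -1.03, "dz": 0.55, "yaw": 1.68},
  {"dx": -2.38, "dy": -1.55, "dz": 0.82, "yaw": 2.5},
  {"dx": -3.17, "dy": -2.06, "dz": 1.1, "yaw": 3.35},
  {"dx": -3.97, "dy": -2.58, "dz": 1.38, "yaw": 4.2},
  {"dx": -4.76, "dy": -3.09, "dz": 1.65, "yaw": 5.0},
  {"dx": -5.55, "dy": -3.61, "dz": 1.93, "yaw": 5.9},
  {"dx": -6.35, "dy": -4.12, "dz": 2.2, "yaw": 6.7},
  {"dx": -7.14, "dy": -4.64, "dz": 2.48, "yaw": 7.54},
  {"dx": -7.94, "dy": -5.16, "dz": 2.75, "yaw": 8.38},
], gripper=1, force=8)

```text
t: 2.5
tool_pos: [0.4766, 0.2654, 0.1204]
tool_rot: [0.613, 0.79, 0.0, 0.0]
contact_force: [0.6, -0.2, -0.3]
width: 0.087
grasp_force: 0.0
```

Call:
send_rows([
  {"dx": 0},
  {"dx": 0},
  {"dx": 0},
])

```text
invalid input at $.increments[0]: expected keys dx, dy, dz, yaw
```

```bash
python3 - <<'E'
from h import *
st()
s=read_state()
from scipy.spatial.transform import Rotation as R
print(R.from_quat(s["tool_rot"]).as_matrix().round(4))
c=camera("wrist")
for l in ["cup","cup_rim"]: print(l,[(np.round(q["point"],4),round(float(q["conf"]),2)) for q in spot_point(c,l)[:2]])
r=outline_of(c,"cup")
if r:
    p=cloud(c,r[0]["mask"]);t=p[(p[:,2]>.068)&(p[:,2]<.085)];print(len(t),np.median(t[:,2]),circ(t),t.min(0),t.max(0))
E
```

```text
{'t': 2.5, 'tool_pos': [0.4766, 0.2654, 0.1204], 'tool_rot': [0.613, 0.7901, 0.0003, 0.0], 'contact_force': [0.6311, -0.1865, -0.3253], 'width': 0.087, 'grasp_force': 0.0}
[[-2.484e-01  9.687e-01  5.000e-04]
 [ 9.687e-01  2.484e-01  5.000e-04]
 [ 4.000e-04  6.000e-04 -1.000e+00]]
cup [(array([ 0.4717,  0.267 , -0.0008]), 0.93), (array([0.4888, 0.2658, 0.0131]), 0.21)]
cup_rim [(array([0.4719, 0.2629, 0.0759]), 0.85), (array([0.471 , 0.27  , 0.0011]), 0.67)]
1923 0.0744981075381172 (array([0.47514537, 0.26739112]), np.float64(0.027988466985815447)) [0.44601453 0.23789804 0.06800188] [0.50513691 0.2966271  0.07680465]
```

Call:
send_rows([
  {"dx": 0.045, "dy": 0, "dz": 0.5, "yaw": 0},
  {"dx": 0.045, "dy": 0, "dz": 1.1, "yaw": 0},
  {"dx": 0.045, "dy": 0, "dz": 1.7, "yaw": 0},
  {"dx": 0.045, "dy": 0, "dz": 2.1, "yaw": 0},
  {"dx": 0.045, "dy": 0, "dz": 2.23, "yaw": 0},
  {"dx": 0.045, "dy": 0, "dz": 2.23, "yaw": 0},
])

```text
t: 3.3
tool_pos: [0.4748, 0.2692, 0.0311]
tool_rot: [0.611, 0.792, -0.0, -0.0]
contact_force: [0.2, -1.5, 0.6]
width: 0.0872
grasp_force: 0.0
```

Call:
send_rows([
  {"dx": 0, "dy": 0, "dz": 0, "yaw": 0},
  {"dx": 0, "dy": 0, "dz": 0, "yaw": 0},
  {"dx": 0, "dy": 0, "dz": 0, "yaw": 0},
  {"dx": 0, "dy": 0, "dz": 0, "yaw": 0},
  {"dx": 0, "dy": 0, "dz": 0, "yaw": 0},
  {"dx": 0, "dy": 0, "dz": 0, "yaw": 0},
], gripper=-1, force=8)

```text
t: 3.9
tool_pos: [0.4756, 0.2685, 0.0317]
tool_rot: [0.612, 0.791, 0.0, -0.0]
contact_force: [-2.2, -0.3, 6.2]
width: 0.0597
grasp_force: 8.0
```

Call:
send_rows([
  {"dx": 0, "dy": 0, "dz": -0.3, "yaw": 0},
  {"dx": 0, "dy": 0, "dz": -0.9, "yaw": 0},
  {"dx": -0.4, "dy": -0.15, "dz": -1.5, "yaw": 0},
  {"dx": -0.9, "dy": -0.35, "dz": -2.1, "yaw": 0},
  {"dx": -1.5, "dy": -0.6, "dz": -2.5, "yaw": 0},
  {"dx": -2.2, "dy": -0.9, "dz": -2.58, "yaw": 0},
  {"dx": -2.9, "dy": -1.2, "dz": -2.58, "yaw": 0},
  {"dx": -3.5, "dy": -1.455, "dz": -2.58, "yaw": 0},
  {"dx": -3.9, "dy": -1.455, "dz": -2.58, "yaw": 0},
  {"dx": -3.9, "dy": -1.455, "dz": -2.58, "yaw": 0},
])

```text
t: 4.9
tool_pos: [0.4588, 0.1004, 0.1353]
tool_rot: [0.613, 0.79, 0.0, 0.0]
contact_force: [0.0, 0.5, -0.9]
width: 0.059
grasp_force: 8.0
```

```bash
python3 - <<'E'
from h import *
st()
a=camera("side");b=camera("scene")
im=np.hstack([a["color"][180:420,230:470],b["color"][100:340,170:410]])
cv2.imwrite("pics/g1.png",cv2.resize(im[:,:,::-1],(800,400)))
for c in(a,b):
    r=outline_of(c,"cup")
    for l in ["cup","cup_rim","tray_in"]: print(l,[(np.round(q["point"],3),round(float(q["conf"]),2)) for q in spot_point(c,l)[:1]])
E
```

```text
{'t': 4.9, 'tool_pos': [0.4588, 0.1004, 0.1353], 'tool_rot': [0.6132, 0.79, 0.0003, 0.0003], 'contact_force': [0.0234, 0.471, -0.947], 'width': 0.059, 'grasp_force': 7.9994}
cup [(array([0.461, 0.098, 0.104]), 0.58)]
cup_rim [(array([0.46 , 0.099, 0.184]), 0.58)]
tray_in [(array([0.481, 0.004, 0.08 ]), 0.72)]
cup [(array([0.459, 0.097, 0.107]), 0.66)]
cup_rim [(array([0.455, 0.099, 0.18 ]), 0.93)]
tray_in [(array([ 0.489, -0.   ,  0.082]), 0.86)]
```

View pics/g1.png

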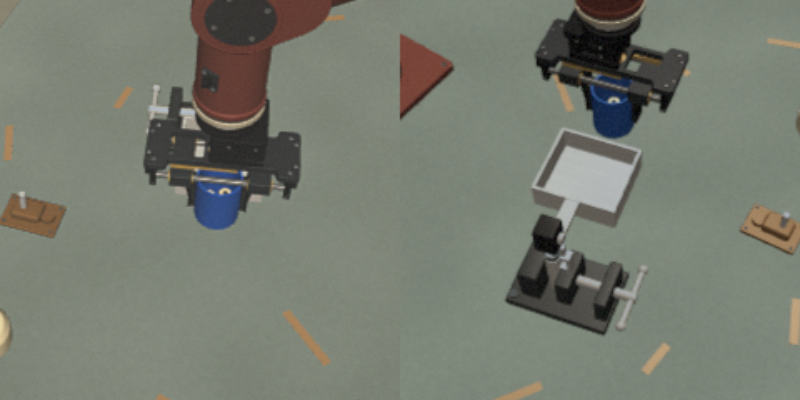

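The cup hangs upright just outside the tray's +y wall. I'll pivot it over the rim in small arcs.

Call:
send_rows([
  {"dx": -0.17, "dy": 0, "dz": 0, "yaw": 0},
  {"dx": -0.34, "dy": 0, "dz": 0, "yaw": 0},
  {"dx": -0.45, "dy": 0, "dz": -0.08, "yaw": 0},
  {"dx": -0.55, "dy": 0, "dz": -0.16, "yaw": 0},
  {"dx": -0.67, "dy": 0, "dz": -0.22, "yaw": 0},
  {"dx": -0.79, "dy": 0, "dz": -0.27, "yaw": 0},
  {"dx": -0.92, "dy": 0, "dz": -0.3, "yaw": 0},
  {"dx": -1.05, "dy": 0, "dz": -0.32, "yaw": 0},
  {"dx": -1.19, "dy": 0, "dz": -0.31, "yaw": 0},
  {"dx": -1.32, "dy": 0, "dz": -0.29, "yaw": 0},
], force=6)

```text
t: 6.4
tool_pos: [0.472, 0.051, 0.1464]
tool_rot: [0.612, 0.791, 0.0, 0.0]
contact_force: [-1.5, 1.7, 2.5]
width: 0.0584
grasp_force: 6.0
```

```bash
python3 - <<'E'
from h import *
st()
a=camera("side");b=camera("scene")
im=np.hstack([a["color"][180:420,230:470],b["color"][100:340,170:410]])
cv2.imwrite("pics/g2.png",cv2.resize(im[:,:,::-1],(800,400)))
for c in(a,b):
    for l in ["cup","cup_rim","tray_in"]: print(l,[(np.round(q["point"],3),round(float(q["conf"]),2)) for q in spot_point(c,l)[:2]])
E
```

```text
{'t': 6.4, 'tool_pos': [0.472, 0.051, 0.1464], 'tool_rot': [0.6118, 0.791, 0.0001, 0.0002], 'contact_force': [-1.4593, 1.662, 2.4929], 'width': 0.0584, 'grasp_force': 6.0003}
cup [(array([0.463, 0.088, 0.127]), 0.64)]
cup_rim [(array([0.473, 0.042, 0.189]), 0.62)]
tray_in []
cup [(array([0.462, 0.085, 0.131]), 0.53)]
cup_rim [(array([0.468, 0.041, 0.185]), 0.8), (array([0.486, 0.   , 0.079]), 0.24)]
tray_in [(array([0.485, 0.003, 0.08 ]), 0.95)]
```

View pics/g2.png

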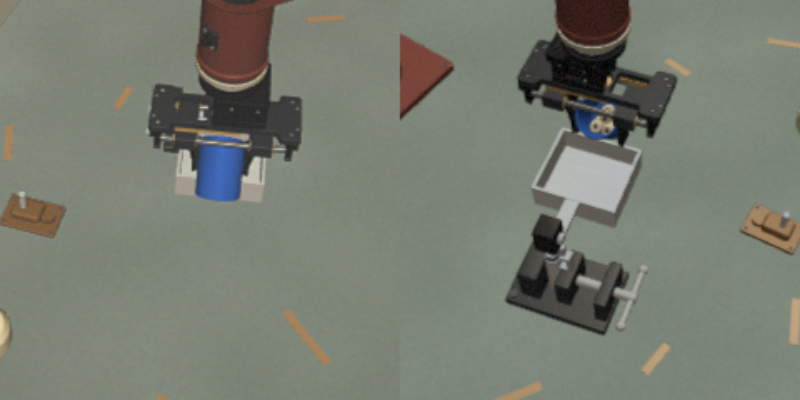

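The cup pivots as planned. The side view shows it leaning over the near wall, and in the scene view its mouth (598,120 in the crop) faces the tray with the bushings still inside. I'll continue to about 90°.

Call:
send_rows([
  {"dx": -0.13, "dy": 0, "dz": 0.05, "yaw": 0},
  {"dx": -0.25, "dy": 0, "dz": 0.1, "yaw": 0},
  {"dx": -0.36, "dy": 0, "dz": 0.17, "yaw": 0},
  {"dx": -0.47, "dy": 0, "dz": 0.25, "yaw": 0},
  {"dx": -0.47, "dy": 0, "dz": 0.25, "yaw": 0},
])

```text
t: 7.3
tool_pos: [0.4766, 0.0325, 0.1358]
tool_rot: [0.612, 0.791, -0.0, 0.0]
contact_force: [-0.1, 0.1, -0.4]
width: 0.0583
grasp_force: 6.0
```

```bash
cat >> h.py <<'E'
def tilt():
    """cup axis in tray frame from the cloud of both outside cameras"""
    from scipy.optimize import least_squares
    P=[]
    for n in("side","scene"):
        c=camera(n);r=outline_of(c,"cup")
        if r and r[0]["conf"]>.4:
            m=cv2.erode(r[0]["mask"].astype(np.uint8),np.ones((3,3)))>0
            P.append(cloud(c,m));print(n,len(P[-1]),r[0]["conf"])
        for l in ["cup","cup_rim"]: print(l,[(np.round(q["point"],3),round(float(q["conf"]),2)) for q in spot_point(c,l)[:1]])
        yield_b=[(np.round(q["point"],3).tolist(),round(float(q["conf"]),2)) for q in spot_point(c,"bushing0")[:7]]
        print("bush",yield_b)
    s=read_state();p0=s["tool_pos"]+np.array([0,0,.011])
    p=np.vstack(P)-p0;B=np.array([[.968,.25,0],[.25,-.968,0],[0,0,1]]);p=p@B.T  # x, forward, up
    p=p[np.linalg.norm(p,axis=1)<.06]
    def res(v):
        a=np.array([0,np.sin(v[0]),np.cos(v[0])]);q=p-[v[2],0,0]
        n=np.array([0,np.cos(v[0]),-np.sin(v[0])])
        return np.hypot(q[:,0],q@n-v[1])-.030
    for t0 in(.8,1.5,2.1):
        r=least_squares(res,[t0,0,0],loss="soft_l1",f_scale=.002)
        t=r.x[0];ax=p@np.array([0,np.sin(t),np.cos(t)])
        print("tilt",np.degrees(t).round(1),"off mm",(r.x[1:]*1000).round(1),"cost",r.cost,"axial",np.percentile(ax,[2,98]).round(3))
E
python3 - <<'E'
from h import *
st();tilt()if 0 else None
E
sed -i 's/yield_b/bb/' h.py; sed -i 's/print("bush",yield_b)/print("bush",bb)/' h.py
python3 -c "
from h import *
tilt()"
```

```text
{'t': 7.3, 'tool_pos': [0.4766, 0.0325, 0.1358], 'tool_rot': [0.6122, 0.7907, -0.0002, 0.0001], 'contact_force': [-0.1317, 0.1099, -0.4337], 'width': 0.0583, 'grasp_force': 6.0}
side 681 0.96
cup [(array([0.464, 0.088, 0.137]), 0.63)]
cup_rim [(array([0.479, 0.023, 0.175]), 0.8)]
bush [([0.48, 0.024, 0.177], 0.55)]
scene 181 0.85
cup [(array([0.463, 0.086, 0.139]), 0.87)]
cup_rim [(array([0.473, 0.022, 0.174]), 0.66)]
bush [([0.466, 0.068, 0.15], 0.42), ([0.536, -0.117, 0.146], 0.26)]
tilt 56.9 off mm [-18.3   1.4] cost 0.0019401001980477617 axial [-0.052  0.016]
tilt 56.9 off mm [-18.3   1.4] cost 0.0019401001977799243 axial [-0.052  0.016]
tilt 56.9 off mm [-18.3   1.4] cost 0.001940100197901392 axial [-0.052  0.016]
```

The tilt is about 58°, but the cup has slid about 18 mm up in the pads. Leaning it between the rim (z 118) and the tray floor (z 82) gives about 120° by geometry. I'll ease the grip and drive forward and down.

Call:
send_rows([
  {"dx": -0.05, "dy": 0, "dz": 0.06, "yaw": 0},
  {"dx": -0.1, "dy": 0, "dz": 0.13, "yaw": 0},
  {"dx": -0.16, "dy": 0, "dz": 0.2, "yaw": 0},
  {"dx": -0.21, "dy": 0, "dz": 0.26, "yaw": 0},
  {"dx": -0.26, "dy": 0, "dz": 0.32, "yaw": 0},
  {"dx": -0.26, "dy": 0, "dz": 0.32, "yaw": 0},
], force=4)

```text
t: 8.4
tool_pos: [0.4791, 0.0229, 0.1231]
tool_rot: [0.612, 0.791, -0.0, 0.0]
contact_force: [0.1, 0.2, 0.4]
width: 0.0586
grasp_force: 4.0
```

```bash
python3 -c "
from h import *
st();tilt()"
```

```text
{'t': 8.4, 'tool_pos': [0.4791, 0.0229, 0.1231], 'tool_rot': [0.6119, 0.7909, -0.0002, 0.0], 'contact_force': [0.0684, 0.1846, 0.4238], 'width': 0.0586, 'grasp_force': 4.0002}
side 667 0.95
cup [(array([0.463, 0.081, 0.145]), 0.84)]
cup_rim [(array([0.482, 0.01 , 0.162]), 0.83)]
bush [([0.483, 0.013, 0.16], 0.32)]
scene 153 0.65
cup [(array([0.46 , 0.082, 0.144]), 0.53)]
cup_rim [(array([0.472, 0.012, 0.159]), 0.77)]
bush []
tilt 72.3 off mm [-23.5   1.6] cost 0.0006917806147089527 axial [-0.037  0.011]
tilt 72.3 off mm [-23.5   1.6] cost 0.0006917806147067473 axial [-0.037  0.011]
tilt 72.3 off mm [-23.5   1.6] cost 0.0006917806147116487 axial [-0.037  0.011]
```

Call:
send_rows([
  {"dx": -0.05, "dy": 0, "dz": 0.05, "yaw": 0},
  {"dx": -0.1, "dy": 0, "dz": 0.1, "yaw": 0},
  {"dx": -0.15, "dy": 0, "dz": 0.15, "yaw": 0},
  {"dx": -0.2, "dy": 0, "dz": 0.2, "yaw": 0},
  {"dx": -0.25, "dy": 0, "dz": 0.25, "yaw": 0},
  {"dx": -0.25, "dy": 0, "dz": 0.25, "yaw": 0},
], force=3)

```text
t: 9.5
tool_pos: [0.4816, 0.0133, 0.1131]
tool_rot: [0.612, 0.791, -0.0, -0.0]
contact_force: [0.9, 0.0, -0.5]
width: 0.0583
grasp_force: 3.0
```

```bash
python3 - <<'E'
from h import *
st();tilt()
a=camera("side");b=camera("scene")
im=np.hstack([a["color"][200:320,310:430],b["color"][120:240,220:340]])
cv2.imwrite("pics/g3.png",cv2.resize(im[:,:,::-1],(800,400)))
E
```

```text
{'t': 9.5, 'tool_pos': [0.4816, 0.0133, 0.1131], 'tool_rot': [0.6119, 0.791, -0.0002, -0.0], 'contact_force': [0.8785, 0.0172, -0.4861], 'width': 0.0583, 'grasp_force': 2.9999}
cup [(array([0.466, 0.077, 0.152]), 0.87)]
cup_rim [(array([0.483, 0.005, 0.148]), 0.9)]
bush []
scene 116 0.62
cup [(array([0.463, 0.077, 0.153]), 0.73)]
cup_rim [(array([0.48 , 0.005, 0.147]), 0.64)]
bush [([0.52, -0.125, 0.142], 0.46)]
tilt 88.1 off mm [-24.3   1.5] cost 0.00018632261069385917 axial [-0.028  0.011]
tilt 88.1 off mm [-24.3   1.5] cost 0.00018632261078474146 axial [-0.028  0.011]
tilt 88.1 off mm [-24.3   1.5] cost 0.0001863226107975089 axial [-0.028  0.011]
```

View pics/g3.png

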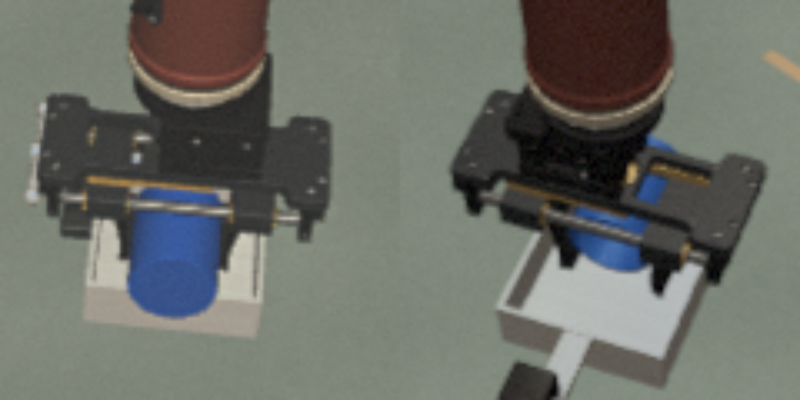

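The cup is now about horizontal. The side view shows its bottom at (172,290), resting on the near rim, and no bushings are in the tray yet. I'll advance so the rim sits nearer the cup's bottom, then press the mouth down.

Call:
send_rows([
  {"dx": 0, "dy": 0, "dz": -0.03, "yaw": 0},
  {"dx": 0, "dy": 0, "dz": -0.05, "yaw": 0},
  {"dx": -0.1, "dy": 0, "dz": -0.05, "yaw": 0},
  {"dx": -0.2, "dy": 0, "dz": -0.05, "yaw": 0},
  {"dx": -0.3, "dy": 0, "dz": -0.05, "yaw": 0},
  {"dx": -0.35, "dy": 0, "dz": -0.05, "yaw": 0},
  {"dx": -0.35, "dy": 0, "dz": -0.05, "yaw": 0},
], force=7)

```text
t: 10.8
tool_pos: [0.4852, -0.0004, 0.1153]
tool_rot: [0.612, 0.791, -0.0, 0.0]
contact_force: [1.2, 0.7, -1.3]
width: 0.0585
grasp_force: 7.0
```

```bash
python3 -c "
from h import *
st();tilt()"
```

```text
{'t': 10.8, 'tool_pos': [0.4852, -0.0004, 0.1153], 'tool_rot': [0.612, 0.7909, -0.0001, 0.0], 'contact_force': [1.1671, 0.6674, -1.3222], 'width': 0.0585, 'grasp_force': 6.9999}
side 684 0.74
cup [(array([0.468, 0.065, 0.154]), 0.69)]
cup_rim [(array([ 0.488, -0.009,  0.153]), 0.72)]
bush []
scene 141 0.85
cup [(array([0.467, 0.063, 0.152]), 0.82)]
cup_rim [(array([ 0.484, -0.012,  0.15 ]), 0.83)]
bush []
tilt 88.2 off mm [-23.6   0.9] cost 0.00040400850918809097 axial [-0.034  0.011]
tilt 88.2 off mm [-23.6   0.9] cost 0.00040400850915391556 axial [-0.034  0.011]
tilt 88.2 off mm [-23.6   0.9] cost 0.0004040085091483949 axial [-0.034  0.011]
```

Call:
send_rows([
  {"dx": 0, "dy": 0, "dz": 0.06, "yaw": 0},
  {"dx": 0, "dy": 0, "dz": 0.12, "yaw": 0},
  {"dx": 0, "dy": 0, "dz": 0.18, "yaw": 0},
  {"dx": 0, "dy": 0, "dz": 0.24, "yaw": 0},
  {"dx": 0, "dy": 0, "dz": 0.3, "yaw": 0},
  {"dx": 0, "dy": 0, "dz": 0.3, "yaw": 0},
], force=4)

```text
t: 11.9
tool_pos: [0.485, 0.0001, 0.103]
tool_rot: [0.612, 0.791, -0.0, -0.0]
contact_force: [0.3, -0.9, 0.5]
width: 0.0581
grasp_force: 4.0
```

```bash
python3 -c "
from h import *
st();tilt()"
```

```text
{'t': 11.9, 'tool_pos': [0.485, 0.0001, 0.103], 'tool_rot': [0.6117, 0.7911, -0.0002, -0.0001], 'contact_force': [0.2567, -0.8793, 0.5265], 'width': 0.0581, 'grasp_force': 4.0001}
side 745 0.69
cup [(array([0.469, 0.063, 0.152]), 0.84)]
cup_rim [(array([ 0.488, -0.012,  0.136]), 0.76)]
bush []
scene 11 0.58
cup [(array([0.469, 0.062, 0.156]), 0.55)]
cup_rim [(array([ 0.484, -0.011,  0.14 ]), 0.53)]
bush [([0.47, 0.061, 0.154], 0.64), ([0.491, -0.002, 0.118], 0.55)]
tilt 94.9 off mm [-17.7  11. ] cost 9.323611620342905e-06 axial [-0.03   0.003]
tilt 102.5 off mm [-30.3  -6.4] cost 1.3193458139608203e-05 axial [-0.035  0.   ]
tilt 94.9 off mm [-17.7  11. ] cost 9.323611620421622e-06 axial [-0.03   0.003]
```

Call:
send_rows([
  {"dx": 0, "dy": 0, "dz": 0.06, "yaw": 0},
  {"dx": 0, "dy": 0, "dz": 0.12, "yaw": 0},
  {"dx": 0, "dy": 0, "dz": 0.17, "yaw": 0},
  {"dx": 0, "dy": 0, "dz": 0.17, "yaw": 0},
])

```text
t: 12.8
tool_pos: [0.4877, -0.0008, 0.0986]
tool_rot: [0.612, 0.791, 0.002, 0.002]
contact_force: [0.7, -5.3, 17.4]
width: 0.0585
grasp_force: 4.0
```

```bash
python3 -c "
from h import *
st();tilt()"
```

```text
{'t': 12.8, 'tool_pos': [0.4877, -0.0008, 0.0986], 'tool_rot': [0.6123, 0.7906, 0.0016, 0.0019], 'contact_force': [0.739, -5.3333, 17.4254], 'width': 0.0585, 'grasp_force': 3.9652}
side 560 0.94
cup [(array([0.468, 0.063, 0.152]), 0.97)]
cup_rim [(array([ 0.488, -0.009,  0.133]), 0.78)]
bush []
scene 161 0.55
cup [(array([0.469, 0.059, 0.153]), 0.79)]
cup_rim [(array([ 0.484, -0.009,  0.132]), 0.7)]
bush [([0.47, -0.015, 0.089], 0.61), ([0.5, -0.025, 0.091], 0.61), ([0.517, -0.013, 0.084], 0.6), ([0.488, -0.003, 0.091], 0.5), ([0.532, -0.013, 0.09], 0.36)]
tilt 99.9 off mm [-20.9   3.9] cost 0.00019000650715017607 axial [-0.034  0.003]
tilt 99.9 off mm [-20.9   3.9] cost 0.00019000650729718478 axial [-0.034  0.003]
tilt 99.9 off mm [-20.9   3.9] cost 0.00019000650715042753 axial [-0.034  0.003]
```

Call:
send_rows([
  {"dx": 0, "dy": 0, "dz": -0.06, "yaw": 0},
  {"dx": 0, "dy": 0, "dz": -0.12, "yaw": 0},
  {"dx": 0, "dy": 0, "dz": -0.12, "yaw": 0},
])

```text
t: 13.6
tool_pos: [0.4853, 0.0001, 0.1016]
tool_rot: [0.612, 0.791, 0.0, 0.0]
contact_force: [0.6, -1.1, 1.9]
width: 0.0588
grasp_force: 4.0
```

```bash
python3 - <<'E'
from h import *
st();tilt()
a=camera("side");b=camera("scene")
im=np.hstack([a["color"][200:320,310:430],b["color"][120:240,220:340]])
cv2.imwrite("pics/g4.png",cv2.resize(im[:,:,::-1],(800,400)))
E
```

```text
{'t': 13.6, 'tool_pos': [0.4853, 0.0001, 0.1016], 'tool_rot': [0.6117, 0.7911, 0.0002, 0.0002], 'contact_force': [0.6035, -1.0932, 1.9255], 'width': 0.0588, 'grasp_force': 3.98}
side 666 0.86
cup [(array([0.468, 0.061, 0.15 ]), 0.94)]
cup_rim [(array([ 0.486, -0.007,  0.138]), 0.76)]
bush []
scene 44 0.66
cup [(array([0.468, 0.061, 0.157]), 0.69)]
cup_rim [(array([ 0.483, -0.011,  0.134]), 0.76)]
bush [([0.487, -0.001, 0.086], 0.6), ([0.468, -0.018, 0.086], 0.51), ([0.501, -0.026, 0.09], 0.48), ([0.521, -0.011, 0.084], 0.4), ([0.534, -0.016, 0.092], 0.39)]
tilt 97.9 off mm [-23.7   1. ] cost 9.003969053372995e-05 axial [-0.032  0.001]
tilt 97.9 off mm [-23.7   1. ] cost 9.003969053489327e-05 axial [-0.032  0.001]
tilt 97.9 off mm [-23.7   1. ] cost 9.003969053387916e-05 axial [-0.032  0.001]
```

View pics/g4.png

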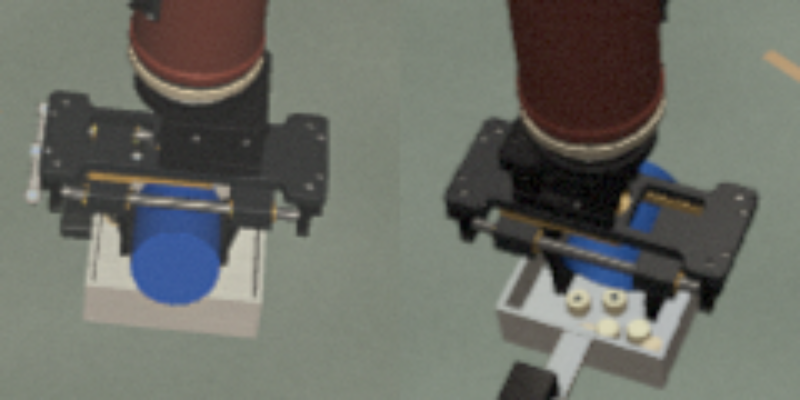

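Five bushings lie in the tray: (578,300), (614,298), (608,326), (638,330) and (655,345) in the crop. The sixth is hidden. I'll lift the tilted cup and look for it.

Call:
send_rows([
  {"dx": 0, "dy": 0, "dz": 0, "yaw": 0},
  {"dx": 0, "dy": 0, "dz": -0.2, "yaw": 0},
  {"dx": 0, "dy": 0, "dz": -0.5, "yaw": 0},
  {"dx": 0, "dy": 0, "dz": -0.9, "yaw": 0},
  {"dx": 0, "dy": 0, "dz": -1.3, "yaw": 0},
  {"dx": 0, "dy": 0, "dz": -1.5, "yaw": 0},
  {"dx": 0, "dy": 0, "dz": -1.5, "yaw": 0},
], force=12)

```text
t: 14.9
tool_pos: [0.4857, 0.0004, 0.1627]
tool_rot: [0.612, 0.791, 0.001, 0.0]
contact_force: [-0.1, -0.4, -0.5]
width: 0.0582
grasp_force: 12.0
```

```bash
python3 - <<'E'
from h import *
st();tilt()
a=camera("side");b=camera("scene")
im=np.hstack([a["color"][200:320,310:430],b["color"][120:240,220:340]])
cv2.imwrite("pics/g5.png",cv2.resize(im[:,:,::-1],(800,400)))
E
```

```text
{'t': 14.9, 'tool_pos': [0.4857, 0.0004, 0.1627], 'tool_rot': [0.6116, 0.7912, 0.0009, 0.0005], 'contact_force': [-0.1489, -0.4017, -0.4639], 'width': 0.0582, 'grasp_force': 11.9549}
side 706 0.91
cup []
cup_rim [(array([ 0.49 , -0.009,  0.195]), 0.56)]
bush [([0.531, -0.022, 0.094], 0.5), ([0.518, -0.012, 0.089], 0.47), ([0.489, -0.001, 0.085], 0.43), ([0.469, -0.016, 0.087], 0.36)]
scene 60 0.83
cup [(array([0.467, 0.062, 0.212]), 0.73)]
cup_rim [(array([ 0.48 , -0.008,  0.191]), 0.68)]
bush [([0.466, -0.02, 0.085], 0.64), ([0.501, -0.024, 0.09], 0.48), ([0.533, -0.017, 0.092], 0.43), ([0.52, -0.011, 0.088], 0.4), ([0.49, 0.002, 0.087], 0.37)]
tilt 99.4 off mm [-23.7   1.5] cost 0.00010211198810219479 axial [-0.033  0.   ]
tilt 99.4 off mm [-23.7   1.5] cost 0.00010211198810249236 axial [-0.033  0.   ]
tilt 99.4 off mm [-23.7   1.5] cost 0.0001021119881035928 axial [-0.033  0.   ]
```

View pics/g5.png

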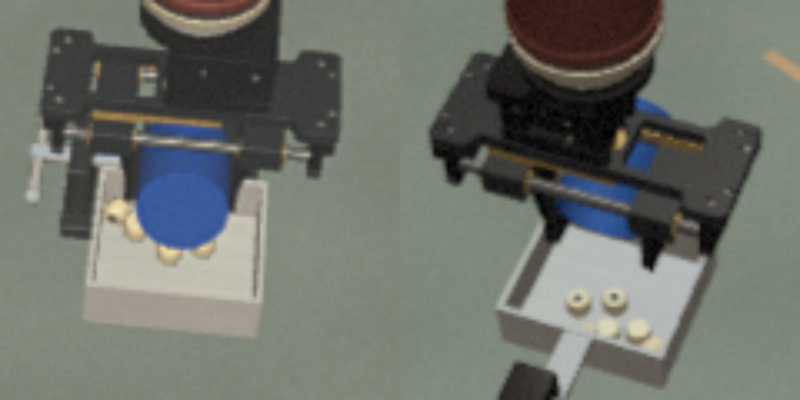

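The scene crop hints at a sixth bushing at (590,328) against the wall. I'll back the cup out along +y at this height and count with the view clear.

Call:
send_rows([
  {"dx": 0.2, "dy": 0, "dz": 0, "yaw": 0},
  {"dx": 0.6, "dy": 0, "dz": 0, "yaw": 0},
  {"dx": 1.1, "dy": 0, "dz": 0, "yaw": 0},
  {"dx": 1.6, "dy": 0, "dz": 0, "yaw": 0},
  {"dx": 2.1, "dy": 0, "dz": 0, "yaw": 0},
  {"dx": 2.5, "dy": 0, "dz": 0, "yaw": 0},
  {"dx": 2.6, "dy": 0, "dz": 0, "yaw": 0},
  {"dx": 2.6, "dy": 0, "dz": 0, "yaw": 0},
])

```text
t: 16.3
tool_pos: [0.4588, 0.1013, 0.1613]
tool_rot: [0.611, 0.792, -0.0, 0.0]
contact_force: [0.3, 0.6, -0.6]
width: 0.0584
grasp_force: 12.0
```

```bash
python3 - <<'E'
from h import *
st();tilt()
w=camera("wrist")
print([(np.round(q["point"],3).tolist(),round(float(q["conf"]),2)) for q in spot_point(w,"bushing0")[:8]])
b=camera("scene")
im=np.hstack([cv2.resize(b["color"][120:260,220:360],(420,420),interpolation=cv2.INTER_CUBIC),cv2.resize(w["color"],(380,285)).__class__(0) if 0 else np.pad(cv2.resize(w["color"],(380,285)),((0,135),(0,0),(0,0)))])
cv2.imwrite("pics/g6.png",im[:,:,::-1])
E
```

```text
{'t': 16.3, 'tool_pos': [0.4588, 0.1013, 0.1613], 'tool_rot': [0.6111, 0.7915, -0.0001, 0.0], 'contact_force': [0.2959, 0.5821, -0.6432], 'width': 0.0584, 'grasp_force': 11.9551}
side 804 0.58
cup [(array([0.443, 0.162, 0.212]), 0.79)]
cup_rim [(array([0.46 , 0.092, 0.194]), 0.63)]
bush [([0.72, 0.133, 0.001], 0.7)]
cup [(array([ 0.534, -0.117,  0.147]), 0.69)]
cup_rim [(array([0.456, 0.091, 0.192]), 0.65)]
bush [([0.499, -0.026, 0.09], 0.6), ([0.468, -0.016, 0.086], 0.53), ([0.489, 0.0, 0.088], 0.47), ([0.534, -0.014, 0.092], 0.46), ([0.522, -0.009, 0.087], 0.42)]
tilt -74.3 off mm [19.8 -0.2] cost 4.1238508599968775e-05 axial [0.012 0.04 ]
tilt -74.3 off mm [19.8 -0.2] cost 4.123850859980388e-05 axial [0.012 0.04 ]
tilt 105.7 off mm [-19.8  -0.2] cost 4.1238508598790166e-05 axial [-0.04  -0.012]
[]
```

View pics/g6.png

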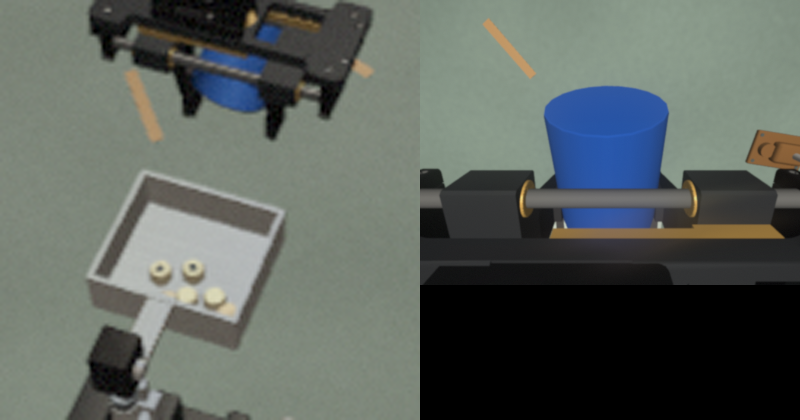

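```bash
python3 - <<'E'
from h import *
B=np.array([[.968,.25],[-.25,.968]]);t0=np.array([.4835,.0049])
H=np.zeros((110,120))
for n in("side","scene"):
    c=camera(n);p=cloud(c,np.ones((480,640),bool));q=(p[:,:2]-t0)@B.T*1000
    k=(abs(q[:,0])<54)&(abs(q[:,1])<49)&(p[:,2]<.115)
    print(n,k.sum(),np.percentile(p[k,2],[5,50,95]).round(4))
    k&=p[:,2]>.0885
    i=(q[k]+[60,55]).astype(int);h=p[k,2]
    G=np.zeros((28,30),int)
    for (x,y),z in zip(i,h): G[27-y//4,x//4]=max(G[27-y//4,x//4],round((z-.082)*1000))
    print("\n".join("".join(f"{v:3d}" if v else "  ." for v in r) for r in G[8:]))
    if n=="side": cv2.imwrite("pics/g7.png",cv2.resize(c["color"][240:320,320:400],(560,560),interpolation=cv2.INTER_CUBIC)[:,:,::-1])
E
```

```text
side 437 [-0.0033  0.0005  0.0826]
  .  .  .  .  .  .  .  .  .  .  .  .  .  .  .  .  .  .  .  .  .  .  .  .  .  .  .  .  .  .
  .  .  .  .  .  .  .  .  .  .  .  .  .  .  .  .  .  .  .  .  .  .  .  .  .  .  .  .  .  .
  .  .  .  .  .  .  .  .  .  .  .  .  .  .  .  .  .  .  .  .  .  .  .  .  .  .  .  .  .  .
  .  .  .  .  .  .  .  .  .  .  .  .  .  .  .  .  .  .  .  .  .  .  .  .  .  .  .  .  .  .
  .  .  .  .  .  .  .  .  .  .  .  .  .  .  .  .  .  .  .  .  .  .  .  .  .  .  .  .  .  .
  .  .  .  .  .  .  .  .  .  .  .  .  .  .  .  .  .  .  .  .  .  .  .  .  .  .  .  .  .  .
  .  .  .  .  .  .  .  .  .  .  .  .  .  .  .  .  .  .  .  .  .  .  .  .  .  .  .  .  .  .
  .  .  .  .  .  .  .  .  .  .  .  .  .  .  .  .  .  .  .  .  .  .  .  .  .  .  .  .  .  .
  .  .  .  .  .  .  .  .  .  .  .  .  .  .  .  .  .  .  .  .  .  .  .  .  .  .  .  .  .  .
  .  .  .  .  .  .  .  .  .  .  .  .  .  .  .  .  .  .  .  .  .  .  .  .  .  .  .  .  .  .
  .  .  .  .  .  .  .  .  .  .  .  .  .  .  .  .  .  .  .  .  .  .  .  .  .  .  .  .  .  .
  .  .  .  .  .  .  .  .  .  .  .  .  .  .  .  .  .  .  .  .  . 
[... 1911 characters left out ...]
  . 12 15  .  .  .  .  . 12 13  . 12 14 16 18 14 14  .  .  .  .
  .  .  .  .  .  .  .  .  .  .  .  .  .  .  .  . 15 13 14 16  9 13 14 11 12 14 16  .  .  .
  . 31  .  .  .  .  .  .  .  .  .  .  .  .  . 14 15 15 12 16  7 12 16 13  9 15 17 18  .  .
  .  .  .  .  .  .  .  .  .  .  .  .  . 15 17 18 13 13 15 13  .  .  8  .  . 16 16 18 19  .
  .  .  .  .  .  .  .  .  .  .  .  .  .  .  .  .  .  .  .  .  .  .  .  .  . 15  . 17  .  .
  . 29  .  .  .  .  .  .  .  .  .  .  .  .  .  .  .  .  .  .  .  .  .  .  .  .  .  .  .  .
  .  .  .  .  .  .  .  .  .  .  .  .  .  .  .  .  .  .  .  .  .  .  .  .  .  .  .  .  .  .
  .  .  .  .  .  .  .  .  .  .  .  .  .  .  .  .  .  .  .  .  .  .  .  .  .  .  .  .  .  .
```

View pics/g7.png

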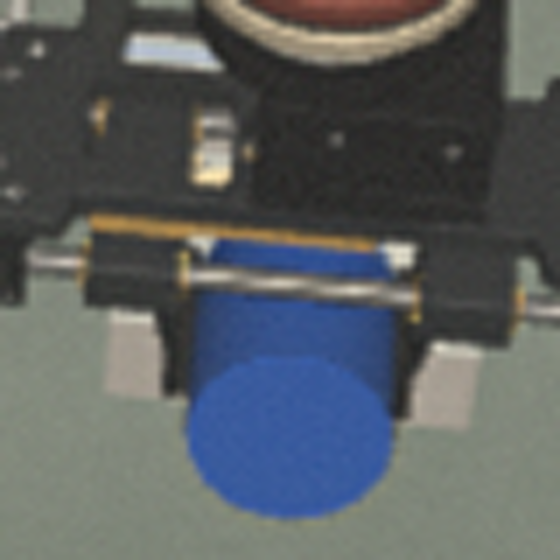

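The side view is fully blocked by the cup. The scene depth shows five bushings plus the top edge of a sixth at the inner far wall. I'll step the arm aside to confirm with the side camera.

Call:
send_rows([
  {"dx": 0, "dy": 0.4, "dz": 0, "yaw": 0},
  {"dx": 0, "dy": 1.1, "dz": 0, "yaw": 0},
  {"dx": 0, "dy": 1.9, "dz": 0, "yaw": 0},
  {"dx": 0, "dy": 2.7, "dz": 0, "yaw": 0},
  {"dx": 0, "dy": 3.3, "dz": 0, "yaw": 0},
  {"dx": 0, "dy": 3.6, "dz": 0, "yaw": 0},
  {"dx": 0, "dy": 3.6, "dz": 0, "yaw": 0},
])

```text
t: 17.75
tool_pos: [0.5993, 0.1374, 0.1607]
tool_rot: [0.612, 0.791, -0.0, 0.0]
contact_force: [-0.5, -0.7, -0.8]
width: 0.0585
grasp_force: 12.0
```

```bash
python3 - <<'E'
from h import *
st()
B=np.array([[.968,.25],[-.25,.968]]);t0=np.array([.4835,.0049])
for n in("side",):
    c=camera(n);p=cloud(c,np.ones((480,640),bool));q=(p[:,:2]-t0)@B.T*1000
    print([(np.round((q_["point"][:2]-t0)@B.T*1000).tolist(),round(float(q_["conf"]),2)) for q_ in spot_point(c,"bushing0")[:9]])
    k=(abs(q[:,0])<54)&(abs(q[:,1])<49)&(p[:,2]<.115)&(p[:,2]>.0885)
    i=(q[k]+[60,55]).astype(int);h=p[k,2]
    G=np.zeros((28,30),int)
    for (x,y),z in zip(i,h): G[27-y//4,x//4]=max(G[27-y//4,x//4],round((z-.082)*1000))
    print("\n".join("".join(f"{v:3d}" if v else "  ." for v in r) for r in G[10:]))
    cv2.imwrite("pics/g8.png",cv2.resize(c["color"][240:310,325:395],(560,560),interpolation=cv2.INTER_CUBIC)[:,:,::-1])
tilt()
E
```

```text
{'t': 17.75, 'tool_pos': [0.5993, 0.1374, 0.1607], 'tool_rot': [0.6115, 0.7912, -0.0005, 0.0002], 'contact_force': [-0.5028, -0.6961, -0.8007], 'width': 0.0585, 'grasp_force': 11.955}
[([41.0, -36.0], 0.61), ([-5.0, -40.0], 0.5), ([7.0, -30.0], 0.49), ([-20.0, -22.0], 0.44), ([28.0, -25.0], 0.4), ([4.0, -11.0], 0.37)]
  .  .  .  .  .  .  .  .  .  .  .  .  .  .  .  .  .  .  .  .  .  .  .  .  .  .  .  .  .  .
  .  .  .  .  .  .  .  .  .  .  .  .  .  .  .  .  .  .  .  .  .  .  .  .  .  .  .  .  .  .
  .  .  .  .  .  .  .  .  .  .  .  .  .  .  .  .  .  .  .  .  .  .  .  .  .  .  .  .  .  .
  .  .  .  .  .  .  .  .  .  .  .  .  .  . 18 18 13  8  .  .  .  .  .  .  .  .  .  .  .  .
  .  .  .  .  .  .  .  .  .  .  .  .  .  . 10 16 13 13 14  .  .  .  .  .  .  .  .  .  .  .
  .  .  .  .  .  .  .  .  .  .  .  .  . 10 14 15 14 15 13  .  .  .  .  .  .  .  .  .  .  .
  .  .  .  .  .  .  .  . 12 17 20 19  8  . 16 15 14 17  .  .  .  .  .  .  .  .  .  .  .  .
  .  .  .  .  .  .  .  . 11 18 11 16 10  .  .  . 14 14  .  .  . 14 19 13  .  .  .  .  .  .
  .  .  .  .  .  7  .  . 13  . 17 15 11  .  . 11  . 
[... 918 characters left out ...]
_rim [(array([0.6  , 0.127, 0.193]), 0.87)]
bush [([0.499, -0.021, 0.093], 0.59), ([0.491, -0.002, 0.086], 0.58), ([0.52, -0.014, 0.088], 0.53), ([0.466, -0.017, 0.089], 0.45), ([0.532, -0.019, 0.093], 0.43), ([0.492, -0.036, 0.09], 0.41)]
cup [(array([0.58 , 0.197, 0.213]), 0.9)]
cup_rim [(array([0.596, 0.129, 0.196]), 0.64)]
bush [([0.5, -0.026, 0.09], 0.47), ([0.468, -0.017, 0.087], 0.44), ([0.531, -0.015, 0.092], 0.44), ([0.487, -0.002, 0.088], 0.42)]
tilt 82.1 off mm [-75.6 -17.5] cost 0.0005504320643636408 axial [-0.024  0.012]
tilt 82.1 off mm [-75.6 -17.5] cost 0.0005504320647638385 axial [-0.024  0.012]
tilt 107.3 off mm [-19.2  -0.2] cost 3.757788835946672e-05 axial [-0.042 -0.006]
```

View pics/g8.png

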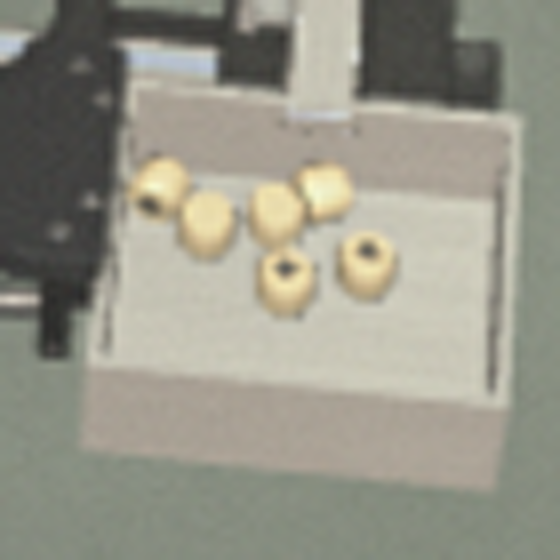

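All six bushings are in the tray, visible at (160,188), (207,222), (275,212), (325,190), (285,280) and (366,263). The empty cup is gripped near its mouth, so with minimum grip and a forward-up jerk it may swing bottom-down.

Call:
send_rows([
  {"dx": 0, "dy": 0, "dz": 0, "yaw": 0},
  {"dx": 0, "dy": 0, "dz": 0, "yaw": 0},
  {"dx": -0.6, "dy": 0, "dz": -0.7, "yaw": 0},
  {"dx": -1.0, "dy": 0, "dz": -1.2, "yaw": 0},
  {"dx": -1.2, "dy": 0, "dz": -1.5, "yaw": 0},
  {"dx": -1.3, "dy": 0, "dz": -1.6, "yaw": 0},
  {"dx": -1.3, "dy": 0, "dz": -1.6, "yaw": 0},
], force=3)

```text
t: 19.05
tool_pos: [0.6115, 0.0868, 0.2253]
tool_rot: [0.612, 0.791, 0.0, -0.0]
contact_force: [0.9, 0.8, -0.8]
width: 0.0581
grasp_force: 3.0
```

```bash
python3 -c "
from h import *
st();tilt()"
```

```text
{'t': 19.05, 'tool_pos': [0.6115, 0.0868, 0.2253], 'tool_rot': [0.6118, 0.791, 0.0001, -0.0], 'contact_force': [0.9311, 0.8057, -0.8052], 'width': 0.0581, 'grasp_force': 2.9999}
side 906 0.93
cup [(array([0.601, 0.13 , 0.212]), 0.88)]
cup_rim [(array([0.614, 0.077, 0.266]), 0.75)]
bush [([0.467, -0.018, 0.088], 0.59), ([0.535, -0.022, 0.093], 0.58), ([0.487, -0.034, 0.09], 0.51), ([0.488, -0.002, 0.087], 0.44), ([0.518, -0.014, 0.091], 0.44), ([0.6, 0.131, 0.212], 0.32)]
scene 349 0.55
cup [(array([0.599, 0.131, 0.213]), 0.72)]
cup_rim [(array([0.607, 0.078, 0.262]), 0.63)]
bush [([0.488, 0.0, 0.09], 0.61), ([0.519, -0.011, 0.091], 0.61), ([0.467, -0.017, 0.086], 0.52), ([0.536, -0.015, 0.091], 0.42), ([0.503, -0.026, 0.089], 0.38)]
tilt 49.3 off mm [-13.3   1.8] cost 0.005481326940178692 axial [-0.05   0.017]
tilt 49.3 off mm [-13.3   1.8] cost 0.005481326940079105 axial [-0.05   0.017]
tilt 142.0 off mm [18.7  2.6] cost 0.014363044293868213 axial [-0.045  0.016]
```

It worked: the tilt dropped from 105° to about 48°. I'll repeat.

Call:
send_rows([
  {"dx": -0.9, "dy": 0, "dz": -0.4, "yaw": 0},
  {"dx": -1.3, "dy": 0, "dz": -0.6, "yaw": 0},
  {"dx": -1.5, "dy": 0, "dz": -0.7, "yaw": 0},
  {"dx": -1.6, "dy": 0, "dz": -0.7, "yaw": 0},
  {"dx": -1.6, "dy": 0, "dz": -0.7, "yaw": 0},
])

```text
t: 20.05
tool_pos: [0.6274, 0.0251, 0.2529]
tool_rot: [0.612, 0.791, -0.0, -0.0]
contact_force: [-0.4, 0.9, -0.4]
width: 0.0587
grasp_force: 3.0
```

```bash
python3 -c "
from h import *
st();tilt()"
```

```text
{'t': 20.05, 'tool_pos': [0.6274, 0.0251, 0.2529], 'tool_rot': [0.6117, 0.7911, -0.0001, -0.0003], 'contact_force': [-0.3592, 0.8765, -0.4104], 'width': 0.0587, 'grasp_force': 3.0}
side 807 0.84
cup [(array([0.618, 0.07 , 0.239]), 0.6)]
cup_rim [(array([0.627, 0.016, 0.292]), 0.88)]
bush [([0.499, -0.023, 0.092], 0.53), ([0.492, -0.005, 0.089], 0.48), ([0.49, -0.031, 0.09], 0.47), ([0.531, -0.021, 0.09], 0.46), ([0.464, -0.017, 0.087], 0.45), ([0.519, -0.013, 0.09], 0.36), ([0.689, 0.337, -0.0], 0.16)]
scene 407 0.86
cup [(array([0.613, 0.069, 0.242]), 0.86)]
cup_rim [(array([0.626, 0.015, 0.294]), 0.75)]
bush [([0.501, -0.026, 0.09], 0.58), ([0.488, -0.002, 0.088], 0.54), ([0.518, -0.011, 0.085], 0.53), ([0.534, -0.014, 0.092], 0.52), ([0.467, -0.017, 0.088], 0.4)]
tilt 48.8 off mm [-13.4   2.2] cost 0.0057661533934365615 axial [-0.05   0.021]
tilt 48.8 off mm [-13.4   2.2] cost 0.005766153393513614 axial [-0.05   0.021]
tilt 142.1 off mm [17.8  3.5] cost 0.014967395440881671 axial [-0.045  0.016]
```

Call:
send_rows([
  {"dx": 0, "dy": 0, "dz": -1.2, "yaw": 0},
  {"dx": 0, "dy": 0, "dz": -2.0, "yaw": 0},
  {"dx": 0, "dy": 0, "dz": -2.4, "yaw": 0},
  {"dx": 0, "dy": 0, "dz": -2.6, "yaw": 0},
  {"dx": 0, "dy": 0, "dz": -2.6, "yaw": 0},
])

```text
t: 21.05
tool_pos: [0.6278, 0.0247, 0.3579]
tool_rot: [0.612, 0.791, 0.0, 0.0]
contact_force: [0.1, -0.9, -1.1]
width: 0.0582
grasp_force: 3.0
```

```bash
python3 -c "
from h import *
st();tilt()"
```

```text
{'t': 21.05, 'tool_pos': [0.6278, 0.0247, 0.3579], 'tool_rot': [0.6117, 0.7911, 0.0004, 0.0004], 'contact_force': [0.0551, -0.8842, -1.073], 'width': 0.0582, 'grasp_force': 3.0}
side 997 0.96
cup [(array([0.619, 0.069, 0.344]), 0.6)]
cup_rim [(array([ 0.513, -0.122,  0.147]), 0.73)]
bush [([0.465, -0.016, 0.088], 0.63), ([0.532, -0.019, 0.093], 0.57), ([0.491, -0.0, 0.085], 0.56), ([0.498, -0.022, 0.092], 0.49), ([0.49, -0.031, 0.088], 0.44), ([0.515, -0.013, 0.089], 0.39)]
scene 539 0.8
cup [(array([0.613, 0.068, 0.344]), 0.86)]
cup_rim [(array([0.625, 0.016, 0.393]), 0.86)]
bush [([0.467, -0.016, 0.085], 0.62), ([0.488, -0.0, 0.09], 0.46), ([0.517, -0.008, 0.084], 0.45), ([0.533, -0.014, 0.091], 0.42), ([0.497, -0.025, 0.09], 0.41)]
tilt 49.1 off mm [-13.3   2.4] cost 0.00860743771971112 axial [-0.05   0.022]
tilt 49.1 off mm [-13.3   2.4] cost 0.008607437721792214 axial [-0.05   0.022]
tilt 143.2 off mm [17.7  2. ] cost 0.017528779700205492 axial [-0.045  0.018]
```

Three bystanders remain clear. The jerk no longer helps, so I'll use the tray's outer edge: press the front lip down on the +y rim from outside to rotate the cup back.

Call:
send_rows([
  {"dx": 0.3, "dy": -0.2, "dz": 0, "yaw": 0},
  {"dx": 0.8, "dy": -0.6, "dz": 0, "yaw": 0},
  {"dx": 1.4, "dy": -1.1, "dz": 0.2, "yaw": 0},
  {"dx": 2.0, "dy": -1.7, "dz": 0.8, "yaw": 0},
  {"dx": 2.34, "dy": -2.3, "dz": 1.6, "yaw": 0},
  {"dx": 2.34, "dy": -2.9, "dz": 2.5, "yaw": 0},
  {"dx": 2.34, "dy": -3.4, "dz": 3.4, "yaw": 0},
  {"dx": 2.34, "dy": -3.6, "dz": 4.2, "yaw": 0},
  {"dx": 2.34, "dy": -3.6, "dz": 4.8, "yaw": 0},
  {"dx": 2.34, "dy": -3.6, "dz": 5.2, "yaw": 0},
], force=6)

```text
t: 22.55
tool_pos: [0.4629, 0.0795, 0.1478]
tool_rot: [0.611, 0.791, -0.0, -0.001]
contact_force: [-0.3, -0.3, -0.7]
width: 0.0585
grasp_force: 6.0
```

Call:
send_rows([
  {"dx": 0, "dy": 0, "dz": 0, "yaw": 0},
  {"dx": 0, "dy": 0, "dz": 0.15, "yaw": 0},
  {"dx": 0, "dy": 0, "dz": 0.3, "yaw": 0},
  {"dx": 0, "dy": 0, "dz": 0.45, "yaw": 0},
  {"dx": 0, "dy": 0, "dz": 0.6, "yaw": 0},
  {"dx": 0, "dy": 0, "dz": 0.75, "yaw": 0},
  {"dx": 0, "dy": 0, "dz": 0.75, "yaw": 0},
], force=4)

```text
t: 23.25
tool_pos: [0.4641, 0.0789, 0.1185]
tool_rot: [0.612, 0.791, -0.001, -0.0]
contact_force: [0.9, -0.1, -0.6]
width: 0.0585
grasp_force: 4.0
```

```bash
python3 -c "
from h import *
st();tilt()"
```

```text
{'t': 23.25, 'tool_pos': [0.4641, 0.0789, 0.1185], 'tool_rot': [0.6117, 0.7911, -0.0006, -0.0003], 'contact_force': [0.929, -0.1341, -0.603], 'width': 0.0585, 'grasp_force': 4.0}
side 739 0.92
cup [(array([0.453, 0.12 , 0.104]), 0.75)]
cup_rim [(array([0.467, 0.071, 0.162]), 0.9)]
bush [([0.453, 0.124, 0.102], 0.7), ([0.519, -0.016, 0.09], 0.56)]
cup [(array([0.453, 0.12 , 0.109]), 0.92)]
cup_rim [(array([0.462, 0.069, 0.161]), 0.9)]
bush [([0.486, -0.0, 0.092], 0.56), ([0.471, -0.017, 0.086], 0.45), ([0.532, -0.019, 0.09], 0.4), ([0.519, -0.012, 0.086], 0.39), ([0.454, 0.12, 0.108], 0.39), ([0.499, -0.025, 0.089], 0.38)]
tilt 42.7 off mm [-11.7  -0.4] cost 0.0009406115507829958 axial [-0.043  0.016]
tilt 42.7 off mm [-11.7  -0.4] cost 0.0009406115507827542 axial [-0.043  0.016]
tilt 132.0 off mm [13.4 -0.1] cost 0.010595722958285238 axial [-0.045 -0.024]
```

Call:
send_rows([
  {"dx": 0, "dy": 0, "dz": 0.1, "yaw": 0},
  {"dx": 0, "dy": 0, "dz": 0.2, "yaw": 0},
  {"dx": 0, "dy": 0, "dz": 0.3, "yaw": 0},
  {"dx": 0, "dy": 0, "dz": 0.4, "yaw": 0},
  {"dx": 0, "dy": 0, "dz": 0.5, "yaw": 0},
  {"dx": 0, "dy": 0, "dz": 0.6, "yaw": 0},
  {"dx": 0, "dy": 0, "dz": 0.7, "yaw": 0},
  {"dx": 0, "dy": 0, "dz": 0.7, "yaw": 0},
])

```text
t: 24.55
tool_pos: [0.4644, 0.079, 0.0907]
tool_rot: [0.612, 0.791, -0.0, -0.0]
contact_force: [0.1, 2.3, 0.3]
width: 0.0584
grasp_force: 4.0
```

```bash
python3 -c "
from h import *
st();tilt()"
```

```text
{'t': 24.55, 'tool_pos': [0.4644, 0.079, 0.0907], 'tool_rot': [0.6117, 0.7911, -0.0003, -0.0001], 'contact_force': [0.071, 2.2549, 0.3271], 'width': 0.0584, 'grasp_force': 4.0}
side 727 0.81
cup [(array([0.459, 0.103, 0.066]), 0.91)]
cup_rim [(array([0.462, 0.083, 0.139]), 0.95)]
bush [([0.463, 0.079, 0.139], 0.71), ([0.534, -0.019, 0.091], 0.54)]
scene 176 0.74
cup [(array([ 0.537, -0.112,  0.145]), 0.65)]
cup_rim [(array([0.458, 0.082, 0.138]), 0.79)]
bush [([0.47, -0.015, 0.085], 0.64), ([0.49, 0.0, 0.09], 0.63), ([0.52, -0.011, 0.085], 0.55), ([0.5, -0.024, 0.093], 0.39)]
tilt 13.9 off mm [-12.6   1.7] cost 0.002471293922291251 axial [-0.04   0.033]
tilt 120.9 off mm [12.5  1.5] cost 0.012918943947064563 axial [-0.049  0.014]
tilt 120.9 off mm [12.5  1.5] cost 0.012918943981209675 axial [-0.049  0.014]
```

The tilt is 14° now. I'll back off, lower to the bench and release.

Call:
send_rows([
  {"dx": 0.2, "dy": 0, "dz": 0, "yaw": 0},
  {"dx": 0.6, "dy": 0, "dz": 0, "yaw": 0},
  {"dx": 1.1, "dy": 0, "dz": 0, "yaw": 0},
  {"dx": 1.6, "dy": 0, "dz": 0.3, "yaw": 0},
  {"dx": 1.9, "dy": 0, "dz": 0.7, "yaw": 0},
  {"dx": 2.0, "dy": 0, "dz": 1.1, "yaw": 0},
  {"dx": 2.0, "dy": 0, "dz": 1.3, "yaw": 0},
  {"dx": 2.0, "dy": 0, "dz": 1.42, "yaw": 0},
  {"dx": 2.0, "dy": 0, "dz": 1.5, "yaw": 0},
  {"dx": 2.0, "dy": 0, "dz": 1.55, "yaw": 0},
], force=5)

```text
t: 26.05
tool_pos: [0.4447, 0.1565, 0.03]
tool_rot: [0.612, 0.791, 0.0, -0.0]
contact_force: [-3.3, 0.9, 6.4]
width: 0.0584
grasp_force: 5.0
```

```bash
python3 -c "
from h import *
st();tilt()"
```

```text
{'t': 26.05, 'tool_pos': [0.4447, 0.1565, 0.03], 'tool_rot': [0.612, 0.7909, 0.0002, -0.0001], 'contact_force': [-3.2807, 0.9078, 6.4246], 'width': 0.0584, 'grasp_force': 5.0004}
side 642 0.97
cup [(array([0.436, 0.181, 0.012]), 0.55)]
cup_rim [(array([0.443, 0.162, 0.087]), 0.58)]
bush []
scene 232 0.82
cup [(array([0.439, 0.179, 0.01 ]), 0.63)]
cup_rim [(array([0.439, 0.163, 0.082]), 0.58)]
bush [([0.481, 0.009, 0.076], 0.71), ([0.438, 0.18, 0.011], 0.57), ([0.489, 0.002, 0.086], 0.51), ([0.468, -0.016, 0.085], 0.43), ([0.502, -0.025, 0.092], 0.43), ([0.534, -0.016, 0.091], 0.38)]
tilt 14.3 off mm [-14.8   1.2] cost 0.0016105429310543202 axial [-0.034  0.037]
tilt 101.5 off mm [-4.4 -3.8] cost 0.01286388210075426 axial [-0.047  0.015]
tilt 101.5 off mm [-4.4 -3.8] cost 0.012863882103411668 axial [-0.047  0.015]
```

Call:
send_rows([
  {"dx": 0, "dy": 0, "dz": 0, "yaw": 0},
  {"dx": 0, "dy": 0, "dz": 0, "yaw": 0},
  {"dx": 0, "dy": 0, "dz": 0, "yaw": 0},
  {"dx": 0, "dy": 0, "dz": 0, "yaw": 0},
  {"dx": 0, "dy": 0, "dz": 0, "yaw": 0},
], gripper=1)

```text
t: 27.05
tool_pos: [0.4445, 0.1565, 0.0293]
tool_rot: [0.612, 0.791, -0.0, 0.0]
contact_force: [-0.3, 0.8, -0.3]
width: 0.0851
grasp_force: 0.0
```

```bash
python3 -c "
from h import *
st();tilt()"
```

```text
{'t': 27.05, 'tool_pos': [0.4445, 0.1565, 0.0293], 'tool_rot': [0.6117, 0.7911, -0.0001, 0.0], 'contact_force': [-0.2617, 0.8483, -0.3109], 'width': 0.0851, 'grasp_force': 0.0}
side 684 0.82
cup [(array([ 0.442,  0.182, -0.001]), 0.69)]
cup_rim [(array([0.439, 0.18 , 0.081]), 0.66)]
bush []
scene 209 0.96
cup []
cup_rim [(array([0.436, 0.179, 0.078]), 0.63)]
bush [([0.47, -0.016, 0.086], 0.64), ([0.534, -0.017, 0.094], 0.54), ([0.488, -0.0, 0.09], 0.53), ([0.52, -0.011, 0.088], 0.51), ([0.499, -0.024, 0.091], 0.48)]
tilt 3.3 off mm [-26.2   2. ] cost 0.0014581115127073239 axial [-0.038  0.03 ]
tilt 116.0 off mm [-1.6 -2.8] cost 0.01284624855377341 axial [-0.057  0.016]
tilt 116.0 off mm [-1.6 -2.8] cost 0.012846248558785668 axial [-0.057  0.016]
```

The cup stands upright at (0.439, 0.181), released. I'll go up and over to the handle.

Call:
send_rows([
  {"dx": 0, "dy": 0, "dz": -0.4, "yaw": 0},
  {"dx": 0, "dy": 0, "dz": -1.2, "yaw": 0},
  {"dx": 0, "dy": 0, "dz": -2.2, "yaw": 0},
  {"dx": 0, "dy": 0, "dz": -3.2, "yaw": 0},
  {"dx": -0.8, "dy": 0, "dz": -4.2, "yaw": 0},
  {"dx": -1.8, "dy": 0, "dz": -4.6, "yaw": 0},
  {"dx": -2.9, "dy": 0, "dz": -4.6, "yaw": 0},
  {"dx": -4.0, "dy": 0, "dz": -4.6, "yaw": 0},
  {"dx": -4.8, "dy": 0, "dz": -4.6, "yaw": 0},
  {"dx": -5.2, "dy": 0, "dz": -4.6, "yaw": 0},
])

```text
t: 28.55
tool_pos: [0.497, -0.0482, 0.2136]
tool_rot: [0.613, 0.79, -0.0, 0.0]
contact_force: [-0.7, 0.6, -0.2]
width: 0.0869
grasp_force: 0.0
```

```bash
python3 - <<'E'
from h import *
st()
B=np.array([[.968,.25],[-.25,.968]])
for n in("side","scene","wrist"):
    c=camera(n)
    for l in("handle","button_face","cup","cup_rim"): print(n,l,[(np.round(q["point"],3).tolist(),round(float(q["conf"]),2)) for q in spot_point(c,l)[:1]])
    r=outline_of(c,"handle")
    if r:
        p=cloud(c,r[0]["mask"]);t=p[(p[:,2]>.161)&(p[:,2]<.172)]@np.eye(3)
        if len(t)>20:
            q=t[:,:2]@B.T;print(r[0]["conf"],"XY pct",np.percentile(q,[3,97],axis=0).round(4).tolist(),"mid",np.percentile(q,[3,97],axis=0).mean(0).round(4))
    print("bush",[(np.round(q["point"],3).tolist()) for q in spot_point(c,"bushing0")[:7]])
E
```

```text
{'t': 28.55, 'tool_pos': [0.497, -0.0482, 0.2136], 'tool_rot': [0.6132, 0.7899, -0.0, 0.0004], 'contact_force': [-0.7336, 0.5667, -0.1573], 'width': 0.0869, 'grasp_force': 0.0}
side handle [([0.512, -0.123, 0.144], 0.6)]
side button_face [([0.517, -0.122, 0.146], 0.63)]
side cup [([0.44, 0.184, 0.003], 0.87)]
side cup_rim [([0.439, 0.182, 0.084], 0.56)]
0.52 XY pct [[0.4541, -0.2602], [0.4818, -0.23]] mid [ 0.4679 -0.2451]
bush [[0.501, -0.023, 0.094], [0.44, 0.183, 0.081], [0.486, -0.032, 0.088], [0.533, -0.022, 0.095], [0.47, -0.017, 0.087], [0.516, -0.014, 0.088]]
scene handle [([0.52, -0.124, 0.144], 0.64)]
scene button_face [([0.479, 0.006, 0.079], 0.58)]
scene cup [([0.438, 0.181, 0.005], 0.53)]
scene cup_rim [([0.435, 0.182, 0.077], 0.5)]
0.94 XY pct [[0.4571, -0.2627], [0.4848, -0.2331]] mid [ 0.471  -0.2479]
bush [[0.467, -0.013, 0.086], [0.486, 0.0, 0.09], [0.518, -0.016, 0.085], [0.5, -0.026, 0.09], [0.533, -0.016, 0.094]]
wrist handle [([0.517, -0.123, 0.143], 0.58)]
wrist button_face [([0.534, -0.116, 0.146], 0.61)]
wrist cup []
wrist cup_rim []
0.88 XY pct [[0.4548, -0.2538], [0.4825, -0.231]] mid [ 0.4686 -0.2424]
bush [[0.517, -0.014, 0.088], [0.489, -0.037, 0.09], [0.488, 0.001, 0.091], [0.467, -0.018, 0.09], [0.502, -0.024, 0.088], [0.54, -0.02, 0.094]]
```

Call:
send_rows([
  {"dx": -0.5, "dy": 0, "dz": 0, "yaw": 0},
  {"dx": -1.2, "dy": 0, "dz": 0, "yaw": 0},
  {"dx": -1.75, "dy": 0, "dz": 0, "yaw": 0},
  {"dx": -1.88, "dy": 0, "dz": 0.1, "yaw": 0},
  {"dx": -1.88, "dy": 0, "dz": 0.5, "yaw": 0},
  {"dx": -1.88, "dy": 0, "dz": 1.0, "yaw": 0},
  {"dx": -1.88, "dy": 0, "dz": 1.5, "yaw": 0},
  {"dx": -1.88, "dy": 0, "dz": 1.85, "yaw": 0},
  {"dx": -1.88, "dy": 0, "dz": 1.99, "yaw": 0},
  {"dx": -1.88, "dy": 0, "dz": 1.99, "yaw": 0},
])

```text
t: 30.6
tool_pos: [0.5154, -0.1172, 0.1333]
tool_rot: [0.612, 0.791, -0.0, -0.0]
contact_force: [-0.3, 1.9, 1.1]
width: 0.0869
grasp_force: 0.0
```

Call:
send_rows([
  {"dx": 0, "dy": 0, "dz": 0, "yaw": 0},
  {"dx": 0, "dy": 0, "dz": 0, "yaw": 0},
  {"dx": 0, "dy": 0, "dz": 0, "yaw": 0},
  {"dx": 0, "dy": 0, "dz": 0, "yaw": 0},
  {"dx": 0, "dy": 0, "dz": 0, "yaw": 0},
  {"dx": 0, "dy": 0, "dz": 0, "yaw": 0},
  {"dx": 0, "dy": 0, "dz": 0, "yaw": 0},
  {"dx": 0, "dy": 0, "dz": 0, "yaw": 0},
  {"dx": 0, "dy": 0, "dz": 0, "yaw": 0},
], gripper=-1, force=40)

```text
t: 31.5
tool_pos: [0.5139, -0.1181, 0.1337]
tool_rot: [0.612, 0.791, -0.001, -0.002]
contact_force: [-10.5, 0.4, 9.2]
width: 0.0299
grasp_force: 40.0
```

The opening is 29.9 mm, so the button is flush. Lifting.

Call:
send_rows([
  {"dx": 0, "dy": 0, "dz": -0.1, "yaw": 0},
  {"dx": 0, "dy": 0, "dz": -0.3, "yaw": 0},
  {"dx": 0, "dy": 0, "dz": -0.5, "yaw": 0},
  {"dx": 0, "dy": 0, "dz": -0.7, "yaw": 0},
  {"dx": 0, "dy": 0, "dz": -0.9, "yaw": 0},
  {"dx": 0, "dy": 0, "dz": -1.1, "yaw": 0},
  {"dx": 0, "dy": 0, "dz": -1.3, "yaw": 0},
  {"dx": 0, "dy": 0, "dz": -1.4, "yaw": 0},
  {"dx": 0, "dy": 0, "dz": -1.5, "yaw": 0},
  {"dx": 0, "dy": 0, "dz": -1.6, "yaw": 0},
])

```text
t: 32.5
tool_pos: [0.5139, -0.118, 0.197]
tool_rot: [0.612, 0.791, -0.001, -0.001]
contact_force: [-5.3, -2.4, -10.5]
width: 0.03
grasp_force: 40.0
```

Call:
send_rows([
  {"dx": 0, "dy": 0, "dz": -0.15, "yaw": 0},
  {"dx": 0, "dy": 0, "dz": -0.35, "yaw": 0},
  {"dx": 0, "dy": 0, "dz": -0.55, "yaw": 0},
  {"dx": 0, "dy": 0, "dz": -0.75, "yaw": 0},
  {"dx": 0, "dy": 0, "dz": -0.95, "yaw": 0},
  {"dx": 0, "dy": 0, "dz": -1.1, "yaw": 0},
  {"dx": 0, "dy": 0, "dz": -1.25, "yaw": 0},
  {"dx": 0, "dy": 0, "dz": -1.35, "yaw": 0},
  {"dx": 0, "dy": 0, "dz": -1.4, "yaw": 0},
  {"dx": 0, "dy": 0, "dz": -1.4, "yaw": 0},
])

```text
t: 33.5
tool_pos: [0.514, -0.118, 0.2532]
tool_rot: [0.612, 0.791, -0.001, -0.002]
contact_force: [-6.2, -1.2, -4.9]
width: 0.0295
grasp_force: 40.0
```

```bash
python3 - <<'E'
from h import *
st()
B=np.array([[.968,.25],[-.25,.968]])
for n in("side","scene"):
    c=camera(n)
    for l in("handle","tray_in","tray","cup","cup_rim"): print(n,l,[(np.round(q["point"],3).tolist(),round(float(q["conf"]),2)) for q in spot_point(c,l)[:1]])
    print("bush",[(np.round(q["point"],3).tolist()) for q in spot_point(c,"bushing0")[:7]])
    r=outline_of(c,"tray")
    if r: p=cloud(c,r[0]["mask"]);print("tray z",np.percentile(p[:,2],[5,50,98]).round(4))
E
```

```text
{'t': 33.5, 'tool_pos': [0.514, -0.118, 0.2532], 'tool_rot': [0.612, 0.7908, -0.0012, -0.0015], 'contact_force': [-6.1631, -1.2224, -4.9454], 'width': 0.0295, 'grasp_force': 39.9959}
side handle [([0.482, 0.001, 0.196], 0.41)]
side tray_in [([0.482, 0.002, 0.196], 0.72)]
side tray [([0.482, 0.003, 0.197], 0.73)]
side cup [([0.44, 0.182, -0.0], 0.94)]
side cup_rim [([0.44, 0.18, 0.079], 0.61)]
bush [[0.49, -0.033, 0.21], [0.498, -0.026, 0.211], [0.468, -0.019, 0.207], [0.534, -0.019, 0.212], [0.517, -0.012, 0.21], [0.488, 0.001, 0.206], [0.562, -0.448, -0.002]]
tray z [0.1992 0.2111 0.2393]
scene handle [([0.518, -0.124, 0.264], 0.65)]
scene tray_in [([0.483, 0.002, 0.199], 0.84)]
scene tray [([0.483, 0.005, 0.198], 0.61)]
scene cup [([0.441, 0.179, 0.001], 0.65)]
scene cup_rim [([0.435, 0.18, 0.078], 0.84)]
bush []
tray z [0.1991 0.2079 0.2392]
```

Call:
send_rows([
  {"dx": 0, "dy": 0, "dz": -0.05, "yaw": 0},
  {"dx": 0, "dy": 0, "dz": -0.1, "yaw": 0},
  {"dx": 0, "dy": 0, "dz": -0.1, "yaw": 0},
  {"dx": 0, "dy": 0, "dz": -0.1, "yaw": 0},
  {"dx": 0, "dy": 0, "dz": -0.1, "yaw": 0},
  {"dx": 0, "dy": 0, "dz": -0.1, "yaw": 0},
])

```text
t: 34.9
tool_pos: [0.5136, -0.1179, 0.2542]
tool_rot: [0.612, 0.791, -0.002, -0.002]
contact_force: [2.5, -4.0, -33.2]
width: 0.0298
grasp_force: 40.0
```

The post is at the hard stop. I'll ease off slightly, settle and hand in.

Call:
send_rows([
  {"dx": 0, "dy": 0, "dz": 0.03, "yaw": 0},
  {"dx": 0, "dy": 0, "dz": 0.03, "yaw": 0},
  {"dx": 0, "dy": 0, "dz": 0.03, "yaw": 0},
  {"dx": 0, "dy": 0, "dz": 0.03, "yaw": 0},
  {"dx": 0, "dy": 0, "dz": 0.03, "yaw": 0},
])

```text
t: 35.4
tool_pos: [0.5137, -0.1179, 0.2541]
tool_rot: [0.612, 0.791, -0.002, -0.002]
contact_force: [-1.2, -4.1, -28.8]
width: 0.0298
grasp_force: 40.0
```

```bash
python3 - <<'E'
from h import *
st(); c=camera("side"); r=outline_of(c,"tray")
if r: print(np.percentile(cloud(c,r[0]["mask"])[:,2],[5,98]).round(4))
print(job_done())
E
```

```text
{'t': 35.4, 'tool_pos': [0.5137, -0.1179, 0.2541], 'tool_rot': [0.612, 0.7908, -0.0019, -0.0018], 'contact_force': [-1.2454, -4.0938, -28.8252], 'width': 0.0298, 'grasp_force': 40.0052}
[0.2004 0.2402]
the job is handed in; nothing more can be done
None
```

I handed the job in at about 35 s of the 59 s. All six bushings were in the tray, the empty cup stood upright on the bench, and the post was held against its second stop with the button squeezed in; the hand-in gave no verdict.

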